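# Dock the puck light

### The job

Put the round orange puck light on charge: with the fingertips gently push it along the top of the grey charging base until it slips over the rim and drops fully home, lying flat on the bottom of the round green recess, then leave it there. Only push it, without flicking it, and never lift it off the base. Leave the earbud case, the flask and the jar as they stand.

Things in the scene. Friction and masses are not known exactly. Their poses are not given: they have to be found in the camera images.
- base: Grey plastic charging base, a flat block 300 (its x) x 150 (its y) x 24 mm high, fixed to the desk, at any yaw. Origin at the centre of its underside, on the desk; z up. Its flat top, 24 mm above the desk, carries the puck light, the recess and the earbud case.
- recess (a point): Centre of the mouth of the round recess, level with the top of the base, 40 mm from the base's centre along the base's +x. The recess is 64 mm in diameter and 9 mm deep with a flat floor (15 mm above the desk) with a green lining, upright walls and a sharp rim.
- puck: Loose orange disc with a white spot on its face, 60 mm in diameter, 12 mm thick, about 60 g. Origin at the centre of its underside, z up. It starts flat on the base (origin 24 mm above the desk), 90 to 140 mm from the recess, on the base's -x half. Over the recess it begins to tip 5 to 10 mm short of the centre and falls flat within about 2 mm; seated, its origin is 15 mm above the desk, its top 3 mm above the base's top.
- earbuds: Loose white earbud case, 40 x 55 x 22 mm, standing on the base beyond the recess (about 75 mm farther along the base's +x than the recess centre). Origin at the centre of its underside. To be left alone.
- flask: Loose black drinking flask, 68 mm in diameter, 220 mm tall, standing upright on the desk to the left (+y). Origin at the centre of its underside. To be left alone.
- jar: Loose amber jar with a green lid, 72 mm in diameter, 110 mm tall, standing upright on the desk to the right (-y). Origin at the centre of its underside. To be left alone.
Mind the look-alikes: they are no part of the job. There is more than one size of the puck; the job needs the middle-sized.

How it is judged:
By the outcome, as a careful person would: the job done as asked, in the order asked, and still so for the second after the job is handed in, with the robot touching nothing.
It also fails if it takes over 51 s, if anything falls off the work surface, if the arm or the gripper's body presses on something with over 40 N, if the wrist force passes 120 N, or if a joint passes its speed limit or range.

### The arm

A 7-joint arm with a two-finger parallel gripper is mounted at the origin on the work surface. World frame = base frame: x ahead of the robot, y to its left, z up, the work surface at z = 0. Lengths are in mm, angles in rad, forces in N, time in s.
With the tool pointing down it reaches from about 400 to 875 mm from the base axis. Payload 4.4 kg.
Tool frame: the origin (TCP) lies at the very end of the fingers, on their centre line; the grasp point (between the pads) lies 19 mm behind it; z points along the fingers, y is the line along which they close (so a half turn about z gives the same grasp; the last joint's range is limited). The gripper opens to 85 mm and grips with 20 to 120 N. Pads are 22 mm wide; open, the fingers measure 114 mm over their backs; the gripper's body (76 mm by 85 mm) begins 54 mm behind the grasp point. The pads swing forward as they close: fully open they stand 13 mm farther back than shut.
Start: joints at [-0.066, 0.628, 0.038, 1.517, -0.027, 0.996, -0.02], TCP at [650.014, 0.027, 231.313] pointing down, gripper open.
Joint ranges: [-3.06, 3.06], [-0.37, 2.12], [-1.25, 1.32], [0.18, 2.47], [-1.1, 4.24], [0.23, 1.98], [-2.94, 2.94]. Speed limits (rad/s): [2.57, 2.57, 3.14, 3.14, 3.14, 3.14, 3.14].

### API

Orientations are given as [roll, pitch, yaw] about the fixed x, y, z axes, in that order (R = Rz(yaw) Ry(pitch) Rx(roll)).
In Python, from cell import monitor, viewer, workorder gives the robot as it stands.
- The arm moves only by the tool arm_command, never from a script. Its argument "series" is one flat list of numbers, 5 for each row, row after row: the opening in per cent of the stroke, from 0 (shut) to 100 (fully open), then the shift along the tool's x, y, z in cm, then the turn about the tool's z in degrees. In form: [claw, x, y, z, roll, claw, x, y, z, roll, ...]. A call has exactly 5 rows; each row is the pose to reach, as a shift and turn from the pose commanded when the call began, along the tool's axes at that moment; what a row does not reach only later rows make up. A row lasts 1/12 s, in which the tool goes at most 41.7 mm and 7.16 degrees, less where a joint would pass 70% of its speed; a pose out of reach is approached as far as the arm can. A call with a gripper value outside its range is refused whole. The fingers move at their own pace and stop on an object; the grip force is fixed at half the most. Time passes only in rows, so rows that repeat a pose let the fingers close, or fill a call up. It gives the time, the measured TCP pose, the force, the opening and the grip force at its end, in the units of the state.
- monitor.read_state(): the state, without advancing time (a new reading comes with each control period).
- viewer.get_image(name): name is "scene" or "side" or "wrist"; returns (picture, depth): 420x560x3 uint8, red, green, blue; 420x560 float32, mm along the optical axis (not along the pixel's ray), 0 where there is no reading.
- viewer.camera_model(name): a dict with "mtx" (3x3 intrinsics, pixels), "R" (3x3) and "t" (3): a world point X has camera coordinates R X + t. Camera axes: x right, y down, z forward; pixel columns grow to the right and rows downward; lengths in mm; the calibration is good to about 2 mm. The wrist camera is an equidistant fisheye: a pixel r from the principal point sees the ray r / f radians off the axis. A picture is of the moment at which its call begins: read the wrist's pose just before it. camera_model takes no time and is no camera call; for the wrist camera it gives the pose at the moment of the call.
- workorder.finish_job(): hands the job in; it is judged then, once.
The state is a dict: "clock": time; "qpos": joint angles; "qd": joint speeds; "tau": joint torques, N m; "eef_pos": TCP position; "tool_rot": TCP orientation; "force": force on the tool from outside, world axes, zero at the start; "torque": the same for the moment, N m; "width": finger opening in mm; "gripper_force": force on a finger pad.
Only numpy, scipy, OpenCV 4.12 (cv2) and the standard library are available. Lean on these libraries where they do the work, as an engineer would, in place of code of your own. Each camera call takes 0.05 s, during which the arm holds its last target. There are 200 camera calls.

## Working session

There is one attempt and no reset: what is moved stays moved. The work goes in short steps, Python scripts to look and compute and a tool call to move; the robot and the scene stay as the last step left them, time stands still between calls to the robot, and variables do not carry over. Pictures are saved under pics/ and viewed, at most 10 in all, crops included, and the job is handed in when it is done.

Besides the shell and the picture viewer there is one more tool, called after "Call:" as a command line: name --argument value ..., lists and objects as JSON in quotes. arm_command: Moves the arm, as the interface text tells. Its arguments: {"type":"object","properties":{"series":{"type":"array","items":{"type":"number"}}},"required":["series"]}

```bash
mkdir -p pics; ls; python3 - <<'E'
from cell import monitor, viewer
import cv2,numpy as np
s=monitor.read_state();print(s['clock'],s['eef_pos'],s['tool_rot'],s['width'])
ims=[]
for n in ("scene","side"):
    p,d=viewer.get_image(n);m=viewer.camera_model(n)
    np.savez(f"{n}.npz",p=p,d=d,**m);cv2.imwrite(f"pics/{n}0.png",p[:,:,::-1]);print(n,m['mtx'].tolist(),(-m['R'].T@m['t']).round())
E
```

```text
pics
0.0 [6.49377484e+02 1.47298864e-02 2.30385279e+02] [-3.13971237e+00  2.75971140e-05  1.57077817e+00] 85.33208075993183
scene [[384.08056265337365, 0.0, 282.03323372905726], [0.0, 384.08056265337365, 209.55535567099517], [0.0, 0.0, 1.0]] [1310.   52.  666.]
side [[412.48436001681836, 0.0, 272.0959871540435], [0.0, 412.48436001681836, 218.38929853061944], [0.0, 0.0, 1.0]] [ 509. -641.  792.]
```

View pics/scene0.png

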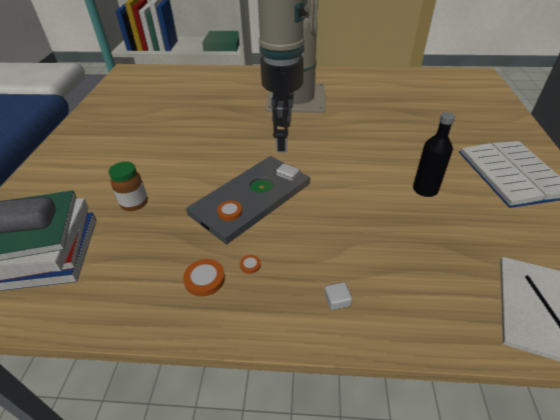

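View pics/side0.png

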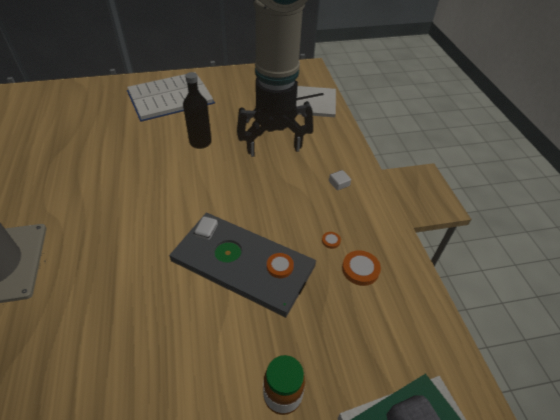

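The puck on the base is at (230,210) in scene and (280,264) in side. The recess is at (261,186) and (229,251), and the two decoys lie on the desk. Next I'll measure these by casting rays.

```bash
cat > h.py <<'E'
import cv2,numpy as np
def cast(uv,m,z):
    uv=np.atleast_2d(uv).astype(float)
    r=np.c_[uv,np.ones(len(uv))]@np.linalg.inv(m['mtx']).T@m['R']
    c=-m['R'].T@m['t']
    return (c+r*((z-c[2])/r[:,2])[:,None])[:,:2]
def near(mask,uv):
    n,l,s,c=cv2.connectedComponentsWithStats(mask.astype(np.uint8))
    i=min([k for k in range(1,n) if s[k,4]>15],key=lambda k:np.hypot(*(c[k]-uv)))
    cn,_=cv2.findContours((l==i).astype(np.uint8),cv2.RETR_EXTERNAL,cv2.CHAIN_APPROX_NONE)
    return max(cn,key=cv2.contourArea)[:,0,:]
def measure(p,m,puv,ruv=None):
    h=cv2.cvtColor(p,cv2.COLOR_RGB2HSV);H,S,V=[h[...,k].astype(int) for k in range(3)]
    white=near((S<60)&(V>150),puv)
    w=cast(white,m,36).astype(np.float32);(c,r)=cv2.minEnclosingCircle(w)
    out={'puck':(np.array(c).round(1),round(r,1))}
    if ruv is not None:
        g=near((H>40)&(H<85)&(S>100),ruv)
        e=cv2.fitEllipse(cast(g,m,15).astype(np.float32));out['green15']=np.round(e[0],1),np.round(e[1],1)
        b=near((S<60)&(V>35)&(V<130),(np.array(puv)+ruv)/2.)
        q=cv2.minAreaRect(cast(b,m,24).astype(np.float32));out['base']=np.round(q[0],1),np.round(q[1],1),q[2]
    return out
E
python3 - <<'E'
from h import *
for n,a,b in (("scene",(230,210),(261,186)),("side",(280,264),(229,251))):
    z=np.load(n+".npz");print(n,measure(z['p'],z,a,b))
    p=z['p'];h=cv2.cvtColor(p,cv2.COLOR_RGB2HSV);print(h[b[1],b[0]],h[a[1],a[0]],h[225,225],h[270,250])
    for q,zz in (((288,172),46),) if n=="scene" else (((207,227),46),): print('ear',cast(q,z,zz))
E
```

```text
scene {'puck': (array([495. ,  -8.9]), 23.0), 'green15': (array([528.3, -70. ]), array([49.1, 55.3])), 'base': (array([572. , -89.9]), array([166.2, 313.9]), 50.72929382324219)}
[ 20 149 113] [  0   0 147] [98 15 70] [ 12 209 132]
ear [[505.48118967   1.29200455]]Traceback (most recent call last):
  File "<stdin>", line 3, in <module>
  File "h.py", line 14, in measure
    white=near((S<60)&(V>150),puv)
  File "h.py", line 9, in near
    i=min([k for k in range(1,n) if s[k,4]>15],key=lambda k:np.hypot(*(c[k]-uv)))
ValueError: min() iterable argument is empty
```

```bash
sed -i 's/(V>150)/(V>105)/' h.py
python3 - <<'E'
from h import *
for n,a,b in (("scene",(230,210),(261,186)),("side",(280,264),(229,251))):
    z=np.load(n+".npz");print(n,measure(z['p'],z,a,b))
    h=cv2.cvtColor(z['p'],cv2.COLOR_RGB2HSV)
    for q in ([(225,225),(215,232),(280,200)] if n=="scene" else [(250,280),(230,290),(295,297)]): print(q,h[q[1],q[0]])
    print('ear',cast([(288,172)] if n=="scene" else [(207,227)],z,46))
    o=near((h[...,0]<14)&(h[...,1]>190),a);e=cv2.fitEllipse(cast(o,z,33).astype(np.float32));print('orange',e)
E
```

```text
scene {'puck': (array([ 641.4, -133.8]), 18.7), 'green15': (array([528.3, -70. ]), array([49.1, 55.3])), 'base': (array([572. , -89.9]), array([166.2, 313.9]), 50.72929382324219)}
(225, 225) [98 15 70]
(215, 232) [98 17 61]
(280, 200) [30 15 52]
ear [[505.48118967   1.29200455]]
orange ((644.4988403320312, -133.2420654296875), (55.34251403808594, 65.41929626464844), 104.61247253417969)
side {'puck': (array([ 640.1, -135.6]), 18.5), 'green15': (array([530.4, -67.7]), array([53.1, 59.1])), 'base': (array([ 559.9, -100.5]), array([157.9, 302. ]), 50.745140075683594)}
(250, 280) [90  4 59]
(230, 290) [ 19 108  80]
(295, 297) [ 0  0 52]
ear [[491.63706032 -10.77883756]]
orange ((639.34521484375, -136.418212890625), (55.99485778808594, 61.954833984375), 169.468994140625)
```

Call:
arm_command --series '[47,-3.2,0.7,0,-6,47,-6.4,1.4,0,-12,47,-9.6,2.1,0,-18,47,-12.8,2.8,0,-24,47,-16,3.4,0,-30]'

```text
clock: 0.52
eef_pos: [683.9, -161.4, 230.8]
tool_rot: [-3.141, -0.001, 2.1]
force: [0.6, -0.3, -0.1]
width: 39.9
gripper_force: 0.0
```

Call:
arm_command --series '[47,0,0,0,-6,47,0,0,0,-12,47,0,0,1,-18,47,0,0,2,-24,47,0,0,3,-30]'

```text
clock: 0.93
eef_pos: [683.7, -160.1, 200.5]
tool_rot: [-3.141, -0.001, 2.623]
force: [-0.2, 0.5, -0.8]
width: 40.1
gripper_force: 0.0
```

```bash
python3 - <<'E'
from cell import monitor, viewer
import cv2,numpy as np
s=monitor.read_state();print(s['clock'],s['eef_pos'],s['tool_rot'],s['width'],s['force'])
n="wrist"
m=viewer.camera_model(n);p,d=viewer.get_image(n)
np.savez(f"{n}.npz",p=p,d=d,**m);cv2.imwrite(f"pics/{n}1.png",p[:,:,::-1]);print(n,m['mtx'].tolist(),(-m['R'].T@m['t']).round(),m['R'].round(2).tolist())
p,d=viewer.get_image("side");cv2.imwrite("pics/side1.png",p[:,:,::-1])
E
```

```text
0.9333 [ 683.71356745 -160.08516606  200.49677166] [-3.14149786e+00 -6.58194585e-04  2.62291731e+00] 40.11775649954091 [-0.17425111  0.51100957 -0.75547164]
wrist [[325.19226210127806, 0.0, 278.66950429369086], [0.0, 325.19226210127806, 212.34049937589907], [0.0, 0.0, 1.0]] [ 625. -127.  344.] [[0.5, 0.87, 0.0], [0.84, -0.48, 0.27], [0.23, -0.13, -0.96]]
```

View pics/wrist1.png

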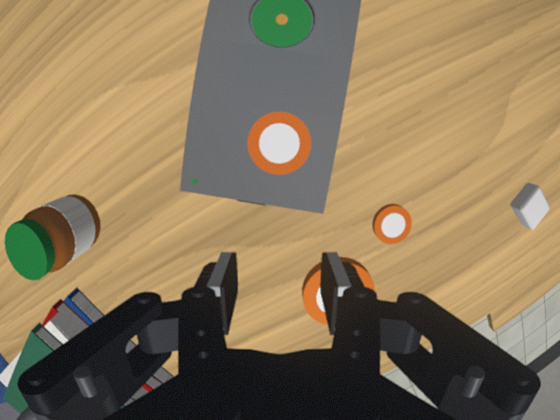

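The wrist view shows the puck at (279,143), straight ahead of the fingers. The recess is at (282,19), and the big decoy at (335,290) lies near the right finger, so I'll locate all of them.

```bash
cat >> h.py <<'E'
def wcast(uv,m,z):
    uv=np.atleast_2d(uv).astype(float);K=m['mtx']
    a=(uv-[K[0,2],K[1,2]])/K[0,0];t=np.hypot(*a.T);s=np.sinc(t/np.pi)[:,None]
    r=np.c_[a*s,np.cos(t)]@m['R'];c=-m['R'].T@m['t']
    return (c+r*((z-c[2])/r[:,2])[:,None])[:,:2]
def wmeas(p,m,puv,ruv,pz=36):
    h=cv2.cvtColor(p,cv2.COLOR_RGB2HSV);H,S,V=[h[...,k].astype(int) for k in range(3)]
    f=lambda mask,uv,z:[np.round(x,1) for x in cv2.fitEllipse(wcast(near(mask,uv),m,z).astype(np.float32))]
    w=near((S<60)&(V>105),puv)
    return dict(spot=f((S<60)&(V>130),puv,pz),orange=f((H<14)&(S>150),puv,pz-2),green=f((H>40)&(H<85)&(S>100),ruv,24))
E
python3 - <<'E'
from h import *
z=np.load("wrist.npz");p=z['p'];print(wmeas(p,z,(279,143),(282,19)))
h=cv2.cvtColor(p,cv2.COLOR_RGB2HSV)
print('desk decoys',wcast([(338,290),(393,224)],z,15),'jar foot',wcast([(85,228)],z,20),'corners',wcast([(181,190),(323,212)],z,24))
for n,uv in(("scene",[(204,277),(250,264)]),("side",[(361,267),(331,239)])): print(n,cast(uv,np.load(n+".npz"),14))
E
```

```text
{'spot': [array([ 640.3, -135.3]), array([37. , 37.3]), np.float64(157.5)], 'orange': [array([ 640.4, -135.3]), array([58.9, 58.9]), np.float64(48.3)], 'green': [array([534.7, -72.1]), array([52.7, 59.8]), np.float64(150.3)]}
desk decoys [[ 819.8676855  -158.45080262]
 [ 778.7122462   -68.53515483]] jar foot [[ 605.13829085 -382.12621704]] corners [[ 631.16891045 -246.61397691]
 [ 724.37659313 -130.9406171 ]]
scene [[ 831.49869822 -156.84693195]
 [ 791.72956135  -64.67768785]]
side [[ 823.34767131 -163.60373579]
 [ 778.95242823  -73.67966741]]
```

Call:
arm_command --series '[47,0,-0.1,3.5,1.2,47,0,-0.1,7,1.2,47,0,-0.1,10.5,1.2,47,0,-0.1,14,1.2,47,0,-0.1,15,1.2]'

```text
clock: 1.45
eef_pos: [679.6, -160.3, 45.9]
tool_rot: [-3.138, -0.008, 2.594]
force: [-0.6, 0.7, -1.1]
width: 39.6
gripper_force: 0.0
```

```bash
python3 - <<'E'
from cell import monitor, viewer
from h import *
s=monitor.read_state();print(s['clock'],s['eef_pos'],s['tool_rot'],s['width'],s['force'])
m=viewer.camera_model("wrist");p,d=viewer.get_image("wrist")
np.savez("wrist.npz",p=p,d=d,**m);cv2.imwrite("pics/wrist2.png",p[:,:,::-1])
p,d=viewer.get_image("side");cv2.imwrite("pics/side2.png",cv2.resize(p[180:360,170:410,::-1],None,fx=3,fy=3))
E
```

```text
1.45 [ 679.59325407 -160.27830509   45.88178807] [-3.13796585 -0.00841155  2.59440489] 39.636365062356155 [-0.61627154  0.70944997 -1.06734503]
```

View pics/wrist2.png

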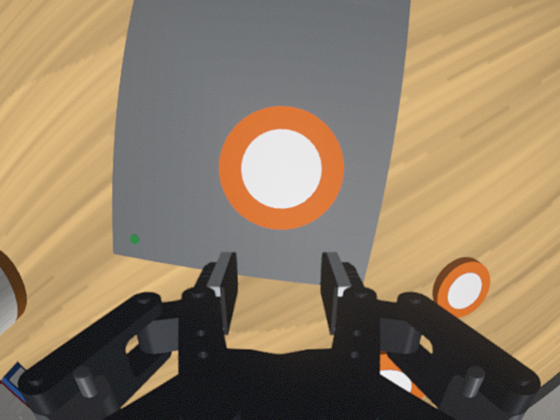

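View pics/side2.png

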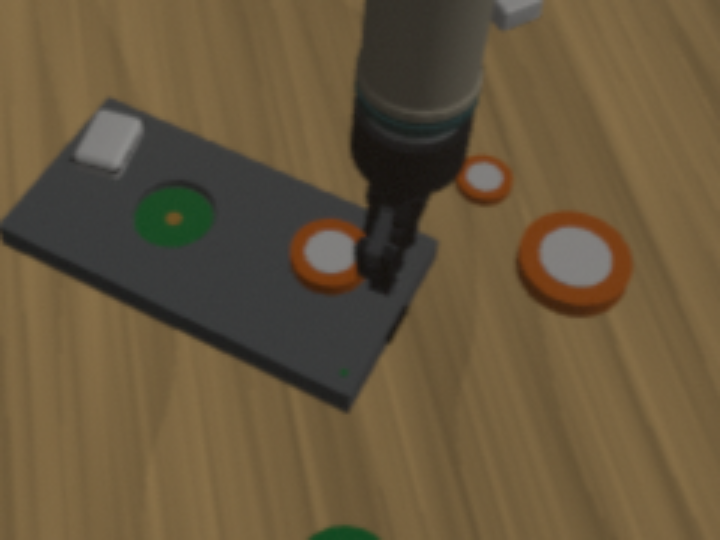

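The puck at (281,168) is centred between the fingertips at (228,255) and (332,255), and the fingers are clear of the decoys. I'll settle and lower slowly.

Call:
arm_command --series '[47,0,0,0,0,47,0,0,0,0,47,0,0,0,0,47,0,0,0.5,0,47,0,0,1,0]'

```text
clock: 1.97
eef_pos: [684.6, -161.1, 42.8]
tool_rot: [3.141, 0.003, 2.597]
force: [0.0, -0.6, -0.4]
width: 40.3
gripper_force: 0.0
```

Call:
arm_command --series '[47,0,0,0.4,0,47,0,0,0.8,0,47,0,0,1.1,0,47,0,0,1.2,0,47,0,0,1.2,0]'

```text
clock: 2.38
eef_pos: [683.2, -160.7, 28.7]
tool_rot: [-3.141, -0.001, 2.597]
force: [-0.7, -0.9, 0.7]
width: 40.1
gripper_force: 0.0
```

```bash
python3 - <<'E'
from cell import monitor, viewer
from h import *
s=monitor.read_state();print(s['clock'],s['eef_pos'])
m=viewer.camera_model("wrist");p,d=viewer.get_image("wrist")
K=m['mtx'];v,u=np.mgrid[235:330,200:360];a=np.c_[u.ravel(),v.ravel()].astype(float)
n=(a-[K[0,2],K[1,2]])/K[0,0];t=np.hypot(*n.T);r=np.c_[n*np.sinc(t/np.pi)[:,None],np.cos(t)]
D=d[v.ravel(),u.ravel()];X=(r/r[:,2:]*D[:,None]-m['t'])@m['R']
print('puck',wmeas(p,m,(281,168),(281,168))['orange'])
g=p[v.ravel(),u.ravel()].max(1)
for rr in range(246,300,6):
    print(rr,[(c,X[(rr-235)*160+c-200].round(0).tolist()) for c in (225,232,328,335)])
E
```

```text
2.3833 [ 683.17133993 -160.73758345   28.66565192]
puck [array([ 640.6, -135.5]), array([60.4, 60.4]), np.float64(103.8)]
246 [(225, [661.0, -179.0, 24.0]), (232, [663.0, -176.0, 24.0]), (328, [687.0, -135.0, 25.0]), (335, [689.0, -132.0, 25.0])]
252 [(225, [661.0, -176.0, 36.0]), (232, [663.0, -173.0, 37.0]), (328, [686.0, -136.0, 36.0]), (335, [687.0, -133.0, 36.0])]
258 [(225, [662.0, -175.0, 43.0]), (232, [663.0, -173.0, 43.0]), (328, [685.0, -137.0, 42.0]), (335, [686.0, -134.0, 43.0])]
264 [(225, [662.0, -175.0, 48.0]), (232, [665.0, -173.0, 46.0]), (328, [685.0, -138.0, 48.0]), (335, [687.0, -135.0, 48.0])]
270 [(225, [663.0, -174.0, 54.0]), (232, [667.0, -175.0, 46.0]), (328, [684.0, -138.0, 54.0]), (335, [686.0, -136.0, 54.0])]
276 [(225, [663.0, -173.0, 60.0]), (232, [669.0, -176.0, 48.0]), (328, [687.0, -140.0, 54.0]), (335, [685.0, -137.0, 60.0])]
282 [(225, [663.0, -172.0, 65.0]), (232, [671.0, -177.0, 49.0]), (328, [688.0, -141.0, 56.0]), (335, [685.0, -137.0, 64.0])]
288 [(225, [665.0, -173.0, 67.0]), (232, [673.0, -179.0, 48.0]), (328, [691.0, -142.0, 55.0]), (335, [685.0, -138.0, 68.0])]
294 [(225, [667.0, -175.0, 67.0]), (232, [674.0, -178.0, 53.0]), (328, [693.0, -143.0, 56.0]), (335, [688.0, -139.0, 68.0])]
```

Call:
arm_command --series '[47,0,0,0.25,0,47,0,0,0.5,0,47,0.3,0,0.5,0,47,0.7,0,0.5,0,47,1.1,0,0.5,0]'

```text
clock: 2.85
eef_pos: [673.7, -154.9, 24.3]
tool_rot: [3.142, -0.0, 2.597]
force: [-1.0, -0.5, -0.7]
width: 40.3
gripper_force: 0.0
```

Call:
arm_command --series '[47,0.2,0,0,0,47,0.5,0,0,0,47,0.8,0,0,0,47,1.1,0,0,0,47,1.4,0,0,0]'

```text
clock: 3.27
eef_pos: [662.1, -147.8, 24.5]
tool_rot: [3.141, 0.0, 2.597]
force: [0.3, -0.8, 0.3]
width: 40.6
gripper_force: 0.2
```

Call:
arm_command --series '[47,0.3,0,0,0,47,0.6,0,0,0,47,0.9,0,0,0,47,1.2,0,0,0,47,1.5,0,0,0]'

```text
clock: 3.68
eef_pos: [649.1, -140.0, 24.4]
tool_rot: [3.142, 0.0, 2.597]
force: [-0.1, -0.6, -0.2]
width: 40.1
gripper_force: 0.3
```

```bash
cat > look.py <<'E'
from cell import monitor, viewer
from h import *
import sys
s=monitor.read_state();print(s['clock'],s['eef_pos'].round(1),s['tool_rot'].round(3),s['force'].round(1))
m=viewer.camera_model("wrist");p,d=viewer.get_image("wrist")
cv2.imwrite(f"pics/{sys.argv[1]}.png",p[:,:,::-1])
r=wmeas(p,m,(281,168),(281,20),float(sys.argv[2]));print(r)
x=np.array(s['eef_pos'])[:2];y=s['tool_rot'][2];f=np.array([np.cos(y),np.sin(y)]);n=np.array([f[1],-f[0]])
for k in ('orange','green'): print(k,'fwd',((r[k][0]-x)@f).round(1),'right(tool y)',((r[k][0]-x)@n).round(1))
E
python3 look.py w3 36
```

```text
3.6833 [ 649.1 -140.    24.4] [3.142 0.    2.597] [-0.1 -0.6 -0.2]
{'spot': [array([ 620. , -126.1]), array([ 90.1, 126.3]), np.float64(151.9)], 'orange': [array([ 621.5, -123.5]), array([60.4, 60.7]), np.float64(61.3)], 'green': [array([547.9, -80.4]), array([20.8, 60.8]), np.float64(148.7)]}
orange fwd 32.2 right(tool y) -0.2
green fwd 117.5 right(tool y) -1.5
```

Call:
arm_command --series '[47,0.4,0,0,0,47,0.8,0,0,0,47,1.2,0,0,0,47,1.6,-0.05,0,0,47,2,-0.05,0,0]'

```text
clock: 4.15
eef_pos: [631.4, -130.0, 24.3]
tool_rot: [-3.141, -0.0, 2.597]
force: [1.3, -0.0, 0.7]
width: 39.9
gripper_force: 0.3
```

Call:
arm_command --series '[47,0.4,0,0,0,47,0.8,0,0,0,47,1.2,0,0,0,47,1.6,-0.05,0,0,47,2,-0.05,0,0]'

```text
clock: 4.57
eef_pos: [614.1, -120.1, 24.3]
tool_rot: [-3.141, -0.0, 2.597]
force: [0.8, 0.2, -0.3]
width: 39.8
gripper_force: 0.3
```

```bash
python3 look.py w4 36
```

```text
4.5667 [ 614.1 -120.1   24.3] [-3.141 -0.     2.597] [ 0.8  0.2 -0.3]
{'spot': [array([ 586.2, -103.4]), array([38., 38.]), np.float64(35.7)], 'orange': [array([ 586.5, -103.6]), array([60.4, 60.7]), np.float64(61.2)], 'green': [array([532. , -70.6]), array([57.1, 57.2]), np.float64(168.3)]}
orange fwd 32.2 right(tool y) -0.2
green fwd 95.9 right(tool y) -0.2
```

Call:
arm_command --series '[47,0.4,0,0,0,47,0.8,0,0,0,47,1.2,0,0,0,47,1.6,0,0,0,47,2,0,0,0]'

```text
clock: 5.03
eef_pos: [597.1, -109.6, 24.3]
tool_rot: [3.142, -0.0, 2.597]
force: [0.8, -0.0, -0.7]
width: 40.0
gripper_force: 0.2
```

Call:
arm_command --series '[47,0.4,0,0,0,47,0.8,0,0,0,47,1.2,0,0,0,47,1.5,0,0,0,47,1.8,0,0,0]'

```text
clock: 5.45
eef_pos: [581.8, -100.4, 24.3]
tool_rot: [3.142, 0.0, 2.597]
force: [0.5, -0.3, 0.1]
width: 40.2
gripper_force: 0.2
```

```bash
python3 look.py w5 36
```

```text
5.45 [ 581.8 -100.4   24.3] [3.142 0.    2.597] [ 0.5 -0.3  0.1]
{'spot': [array([553.8, -83.7]), array([38. , 38.1]), np.float64(44.6)], 'orange': [array([554.2, -83.8]), array([60.5, 60.7]), np.float64(55.5)], 'green': [array([523.8, -65.7]), array([41.7, 58.3]), np.float64(149.3)]}
orange fwd 32.2 right(tool y) -0.1
green fwd 67.6 right(tool y) -0.4
```

Call:
arm_command --series '[47,0.3,0,0,0,47,0.6,0,0,0,47,0.9,0,0,0,47,1.1,0,0,0,47,1.3,-0.02,0,0]'

```text
clock: 5.92
eef_pos: [570.8, -93.8, 24.4]
tool_rot: [3.141, 0.0, 2.597]
force: [1.7, -0.8, -0.5]
width: 40.2
gripper_force: 0.3
```

Call:
arm_command --series '[47,0.15,0,0,0,47,0.3,0,0,0,47,0.45,0,0,0,47,0.6,0,0,0,47,0.75,0,0,0]'

```text
clock: 6.33
eef_pos: [564.5, -90.1, 24.4]
tool_rot: [3.141, 0.0, 2.597]
force: [1.0, -0.3, 0.6]
width: 40.2
gripper_force: 0.4
```

```bash
python3 look.py w6 36
```

```text
6.3333 [564.5 -90.1  24.4] [3.141 0.    2.597] [ 1.  -0.3  0.6]
{'spot': [array([536.3, -73.2]), array([37.7, 38.3]), np.float64(55.9)], 'orange': [array([537. , -73.6]), array([60.2, 60.9]), np.float64(57.0)], 'green': [array([ 678.9, -159.9]), array([137.9, 401.7]), np.float64(58.7)]}
orange fwd 32.1 right(tool y) -0.1
green fwd -134.0 right(tool y) -0.4
```

Starting to tip about 5 mm short of centre, so I'll push on slowly.

Call:
arm_command --series '[47,0.12,0,0,0,47,0.24,0,0,0,47,0.36,0,0,0,47,0.48,0,0,0,47,0.5,0,0,0]'

```text
clock: 6.8
eef_pos: [559.8, -87.3, 24.2]
tool_rot: [-3.141, -0.001, 2.597]
force: [0.6, 0.2, -0.1]
width: 39.8
gripper_force: 0.0
```

```bash
python3 look.py w7 36
```

```text
6.8 [559.8 -87.3  24.2] [-3.141e+00 -1.000e-03  2.597e+00] [ 0.6  0.2 -0.1]
{'spot': [array([530.2, -69.7]), array([35.5, 35.6]), np.float64(56.7)], 'orange': [array([530.6, -69.8]), array([56.6, 56.8]), np.float64(117.0)], 'green': [array([546.2, -78.9]), array([72.7, 95.3]), np.float64(59.6)]}
orange fwd 34.0 right(tool y) -0.1
green fwd 16.0 right(tool y) 0.2
```

View pics/w7.png

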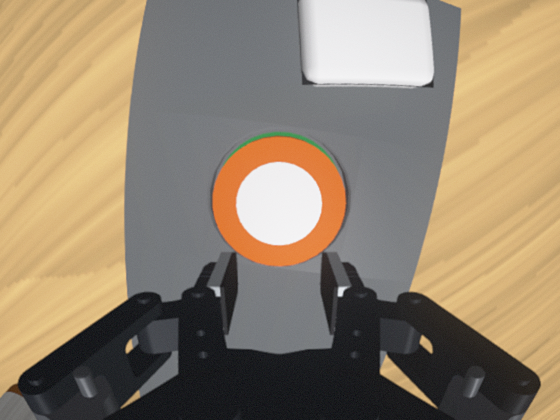

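The puck at (279,203) has dropped. Its apparent diameter shrank by 0.937, which matches a top at z = 27 mm, and it looks round, so it lies flat. I'll back off, rise and check.

Call:
arm_command --series '[47,-0.5,0,0,0,47,-1.2,0,0,0,47,-2,0,-1,0,47,-2,0,-3.5,0,47,-2,0,-6,0]'

```text
clock: 7.27
eef_pos: [577.5, -98.7, 84.2]
tool_rot: [-3.141, -0.001, 2.596]
force: [0.6, -0.3, 0.0]
width: 40.2
gripper_force: 0.0
```

Call:
arm_command --series '[47,0,0,-2,0,47,0,0,-4,0,47,0,0,-5,0,47,0,0,-5,0,47,0,0,-5,0]'

```text
clock: 7.68
eef_pos: [577.6, -98.2, 134.3]
tool_rot: [3.141, 0.001, 2.597]
force: [-0.1, 0.5, -0.4]
width: 40.0
gripper_force: 0.0
```

```bash
python3 - <<'E'
from cell import monitor, viewer
from h import *
s=monitor.read_state();print(s['clock'],s['eef_pos'].round(1),s['force'].round(1))
m=viewer.camera_model("wrist");p,d=viewer.get_image("wrist")
cv2.imwrite("pics/w8.png",p[:,:,::-1])
K=m['mtx'];h=cv2.cvtColor(p,cv2.COLOR_RGB2HSV);S,V=h[...,1],h[...,2]
v,u=np.mgrid[0:420,0:560];a=np.c_[u.ravel(),v.ravel()].astype(float)
n=(a-[K[0,2],K[1,2]])/K[0,0];t=np.hypot(*n.T);r=np.c_[n*np.sinc(t/np.pi)[:,None],np.cos(t)]
X=(r/r[:,2:]*d.ravel()[:,None]-m['t'])@m['R']
dist=np.hypot(X[:,0]-530.5,X[:,1]+71)
for lo,hi in((0,17),(20,27),(36,45)):
    k=(dist>lo)&(dist<hi)&(X[:,2]<60)
    A=np.c_[X[k,:2]-[530.5,-71],np.ones(k.sum())];c=np.linalg.lstsq(A,X[k,2],rcond=None)[0];print(lo,hi,k.sum(),'z',c[2].round(1),'tilt',c[:2].round(3))
E
```

```text
7.6833 [577.6 -98.2 134.3] [-0.1  0.5 -0.4]
0 17 1541 z 28.5 tilt [-0.001 -0.002]
20 27 1726 z 28.1 tilt [-0.     0.001]
36 45 3673 z 25.1 tilt [-0.001 -0.   ]
```

View pics/w8.png

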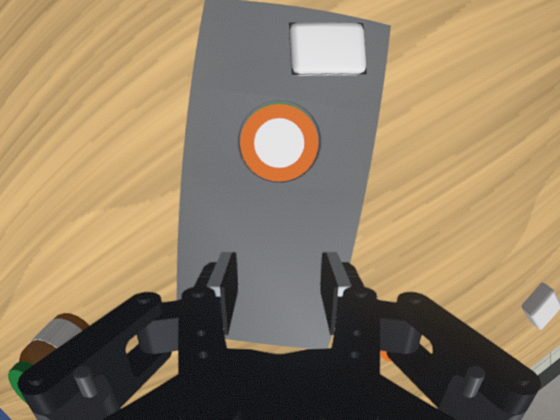

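The puck at (279,142) sits 3 mm above the base top with no tilt. The earbud case is where it was and the gripper is clear, so I'm handing in.

```bash
python3 -c "
from cell import workorder
print(workorder.finish_job())"
```

```text
the job is handed in; nothing more can be done
None
```

The middle-sized puck is seated flat in the green recess: its top reads 3 mm above the base with no tilt, nothing else was touched, and the job was handed in at about 7.7 s.

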